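# Hold the sharpener's spark flap at its balance point

## Task

The wheel of the bench drill sharpener is to be cleaned: slide the red bolt knob away from the yellow spark flap to its end stop, then take the flap by its black handle, swing it up until it stands straight upright at its balance point, where it would fall neither shut nor over backwards, and hold it there. Do not let it swing over to the back, leave the bushing, screwdriver and jar where they are, and finish while still gripping the handle with the flap at rest upright: do not let go.

Things in the scene. Friction and masses are not known exactly. Their poses are not given: they have to be found in the camera images.
- sharpener: Blue drill-bit sharpener fixed to the bench, housing 90 mm high. Origin on the bench below the middle of the flap's width; x points from the handle side to the hinge, y along the hinge to the round grey motor (84 mm thick, y 90 to 190 mm), z up. Housing spans x -35 to 85 mm, y -170 to 90 mm. Yaw varies by up to 0.35 rad either way.
- hinge_mid (a point): Middle of the flap's hinge axis, 60 mm along x from the sharpener's origin, 93.5 mm above the bench; the axis is parallel to the sharpener's y. The hinge is nearly free: let go off balance, the flap falls to that side. The yellow flap is 136 mm wide, 5 mm thick, reaches 100 mm from this axis and weighs about 0.4 kg with its handle.
- flap (a joint): Angle of the yellow flap: 0 = shut, lying level on the housing; grows as the handle rises and goes over towards the sharpener's +x; 1.571 = standing straight up, its balance point (its centre of mass lies in its own plane); 2.4 = stop, lying over at the back. It cannot open while the bolt's tongue is over it.
- handle: Black D-handle in the flap's plane, turning with it. Origin mid-way on its round bar, 160 mm from the hinge axis; bar 12 mm thick, 100 mm long, parallel to the hinge. 12 mm arms at y = +-50 mm join it to the flap; free gap bar to flap 54 mm. Shut, the bar overhangs the open bench at 93.5 mm height, 65 mm from the housing. Pinched across from above, it turns between the pads as the flap swings.
- bolt (a joint): Travel of the sliding bolt (m): 0 = fully locked, 0.045 = end stop, clear of the flap. Starts at 0 to 0.010, grows as the knob moves along the sharpener's -y, away from the flap, takes about 1.5 N and stays where it is left.
- bolt_top (a point): Centre of the top face of the bolt's red knob, an upright block 20 mm (x) by 16 mm (y), 43 mm high; top 140.5 mm above the bench. From its foot a flat steel tongue (top 103.5 mm above the bench) reaches 51 mm along +y over the flap. The housing around the knob is at most 106 mm high.
- bushing: Bystander: black stepped rubber-faced bushing, 56 mm diameter, 48 mm high, standing; origin at the centre of its underside.
- screwdriver: Bystander: screwdriver with orange handle, 200 mm long, 26 mm thick, lying on the bench; origin below its middle, x towards the tip.
- jar: Bystander: closed jar with steel cap, 64 mm diameter, 85 mm high, standing; origin at the centre of its underside.

How it is judged (in metres and radians):
On the way, in this order (a step that is already met when the one before it is completed fails the run):
1. the bolt is slid to its end stop with the flap still shut (value of joint bolt above 0.041 m and value of joint flap below 0.1 rad), for 0.2 s.
2. the flap stands upright at its balance point, held by the handle (value of joint flap between 1.47 and 1.67 rad and contact force between the fingers and handle above 2 N), for 0.2 s.
At the end, for the whole second after the job is handed in: The flap is at rest (under 0.1 rad/s) within 0.1 rad of straight upright, the fingers press on its handle with more than 2 N and nothing else touches the handle, the bolt is within 4 mm of its end stop, and the bystanders are within 30 mm of where they were (all of step 2 and velocity of joint flap between -0.1 and 0.1 rad/s and value of joint bolt above 0.041 m and contact force between handle and bushing below 0.1 N and contact force between handle and screwdriver below 0.1 N and contact force between handle and jar below 0.1 N and distance of each of bushing, screwdriver, jar from where it was at the start of the episode below 0.03 m); the arm keeps its last pose, push and grip.
It fails at once if the flap swings over to the back (more than 0.35 rad past balance) (value of joint flap above 1.92 rad).
It fails at once if a bystander is moved by more than 30 mm (distance of any of bushing, screwdriver, jar from where it was at the start of the episode above 0.03 m).
It also fails if it takes over 45 s, if anything falls off the work surface, if the arm or the gripper's body presses on something with over 40 N, if the wrist force passes 120 N, or if a joint passes its speed limit or range.

## Robot

A 6-joint arm with a two-finger parallel gripper is mounted at the origin on the work surface. World frame = base frame: x ahead of the robot, y to its left, z up, the work surface at z = 0. Lengths are in m, angles in degrees, forces in N, time in s.
With the tool pointing down it reaches from about 0.4 to 0.825 m from the base axis. Payload 7 kg.
Tool frame: the origin (TCP) lies midway between the tips of the shut fingers; the grasp point (between the pads) lies r.grip_depth behind it (r.grip_depth is the distance from the TCP to the grasp point, in m); z points along the fingers, y is the line along which they close (so a half turn about z gives the same grasp; the last joint's range is limited). The gripper opens to 88 mm and grips with 3 to 60 N. Pads are 19 mm wide; open, the fingers measure 130 mm over their backs; the gripper's body (78 mm by 193 mm) begins 47 mm behind the grasp point.
Start: joints at [-49.899, 20.546, 0.682, 0, -70.136, -16.507], TCP at [0.27, -0.619, 0.227] pointing down, gripper open.
Joint ranges: [-176.03, 176.03], [-82.01, 121.73], [-58.28, 71.71], [-173.87, 95.51], [-174.79, -0.11], [-173.66, 173.66]. Speed limits (degrees/s): [136.94, 136.94, 172.46, 180, 180, 180].

## Interface

Orientations are given as [roll, pitch, yaw] about the fixed x, y, z axes, in that order (R = Rz(yaw) Ry(pitch) Rx(roll)).
In Python, from plant import r gives the robot as it stands.
- The arm moves only by the tool drive_effector, called after ">>>" as name(argument=value, ...), one argument or row to a line, values as JSON. Schema: {"type":"object","properties":{"moves":{"type":"object","properties":{"plan":{"type":"array","items":{"type":"array","items":{"type":"number"},"minItems":6,"maxItems":6},"minItems":1,"maxItems":12}},"additionalProperties":false,"required":["plan"]},"finger_gap":{"type":"number"},"squeeze":{"type":"number"},"only":{"type":"string"},"quiet":{"type":"boolean"},"lines":{"type":"string"}},"required":["moves"],"additionalProperties":false}. moves is an object whose key "plan" holds a list of rows, 1 to 12 of them, each of 6 numbers: dx, dy, dz in m, then a rotation vector rx, ry, rz in degrees; each row is the pose to reach, as a shift and turn from the pose commanded when the call began, along the tool's axes at that moment; what a row does not reach only later rows make up. A row lasts 1/12 s, in which the tool goes at most 0.0417 m and 7.16 degrees, less where a joint would pass 70% of its speed; a pose out of reach is approached as far as the arm can. finger_gap is the finger opening in m, set as the call begins (left out keeps the last). The fingers move at their own pace and stop on an object; squeeze is the grip in N (left out, the last holds). Time passes only in rows, so rows that do not move let the fingers close. The tool returns the time, the measured TCP pose, the force, the opening and the grip force at its end. only (a regular expression) keeps the lines of the reply that match it, lines (a string "A,B") keeps lines A to B, and quiet returns only ok. Input that does not fit is refused with a message, and nothing moves.
- r.get_state(): the state, without advancing time (a new reading comes with each control period).
- r.capture(name): name is "scene" or "top"; returns a dict with "frame" (400x640x3 uint8, red, green, blue), "z_map" (400x640 float32, m along the optical axis (not along the pixel's ray), 0 where there is no reading), "fx", "fy", "cx", "cy" (pixels), "D" ([k1, k2, p1, p2, k3] as OpenCV has them; the pictures are not rectified), "cam_to_world" (4x4, takes a point from camera to world coordinates). Camera axes: x right, y down, z forward; pixel columns grow to the right and rows downward; lengths in m; the calibration is good to about 2 mm. A picture is of the moment at which its call begins.
- r.close_job(): hands the job in; it is judged then, once.
The state is a dict: "time_s": time; "joints": joint angles; "qd": joint speeds; "joint_torque": joint torques, N m; "tcp_pos": TCP position; "eef_rot": TCP orientation; "contact_force": force on the tool from outside, world axes, zero at the start; "moment": the same for the moment, N m; "gripper_width": finger opening in m; "gripper_force": force on a finger pad.
Only numpy, scipy, OpenCV 4.12 (cv2) and the standard library are available. Lean on these libraries where they do the work, as an engineer would, in place of code of your own. Each camera call takes 0.05 s, during which the arm holds its last target. There are 200 camera calls.

## Working session

There is one attempt and no reset: what is moved stays moved. The work goes in short steps, Python scripts to look and compute and a tool call to move; the robot and the scene stay as the last step left them, time stands still between calls to the robot, and variables do not carry over. Pictures are saved under pics/ and viewed, at most 10 in all, crops included, and the job is handed in when it is done.

```bash
ls; mkdir -p pics
```

Run:
```python
from plant import r
import cv2,numpy as np,pickle
for n in("scene","top"):
    c=r.capture(n); pickle.dump(c,open(f"{n}.pkl","wb")); cv2.imwrite(f"pics/{n}0.png",c["frame"][:,:,::-1])
    print(n,np.round(c["cam_to_world"],3).tolist(),c["fx"],c["D"])
print(r.get_state(), r.grip_depth)
```

```text
pics
plant.py
scene [[-0.459, 0.683, -0.568, 1.134], [0.889, 0.354, -0.291, 0.353], [0.002, -0.639, -0.77, 1.041], [0.0, 0.0, 0.0, 1.0]] 460.5942812514299 [-0.11243381  0.          0.          0.          0.        ]
top [[0.002, -0.992, 0.13, 0.232], [-1.0, -0.002, -0.0, -0.012], [0.0, -0.13, -0.992, 1.672], [0.0, 0.0, 0.0, 1.0]] 491.3479446702088 [-0.01366546  0.          0.          0.          0.        ]
{'time_s': 0.1, 'joints': array([-4.98985629e+01,  2.05870560e+01,  6.38005819e-01, -1.62778968e-02,
       -7.01377650e+01, -1.65064463e+01]), 'qd': array([-0.04541004, -0.05365626,  0.136138  ,  0.16805315,  0.07423072,
        0.01179957]), 'joint_torque': array([-9.47032167e-04, -5.84159231e+01,  2.93752599e+01,  7.01544598e+00,
        1.01544600e-02, -5.07614857e-05]), 'tcp_pos': array([ 0.26995598, -0.61816994,  0.22571636]), 'eef_rot': array([ 1.79912415e+02, -9.99584030e-03, -1.56410544e+02]), 'contact_force': array([-0.01683359, -0.58027401, -0.57118293]), 'moment': array([ 0.00127284,  0.01857387, -0.05573413]), 'gripper_force': 0.0, 'gripper_width': 0.08783158379139823} 0.0188
```

View pics/scene0.png

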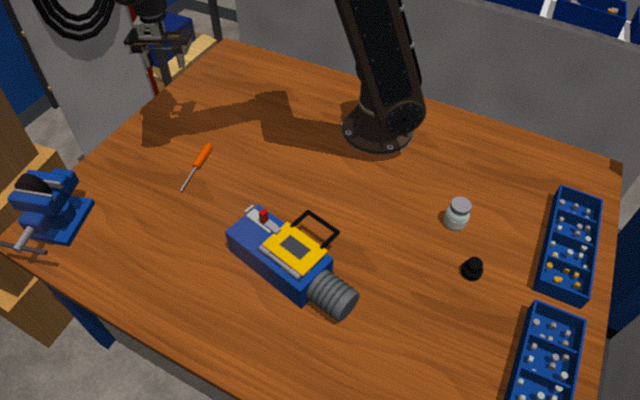

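View pics/top0.png

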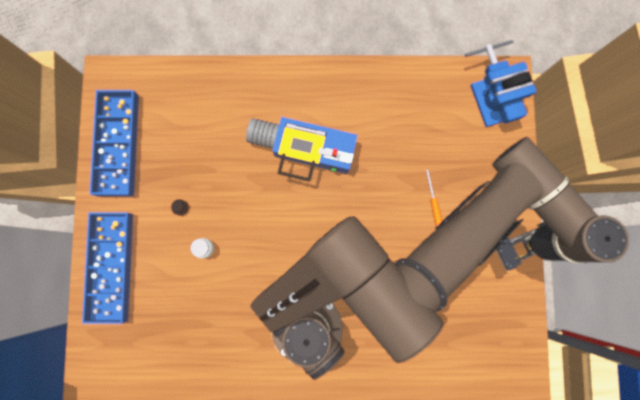

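The sharpener is clear of the bystanders: in the top view the knob is near (335,154), the handle bar near (296,178) and the motor at (262,132). I'll enlarge both views.

Create h.py:
```python
import cv2,numpy as np
from plant import r
def px2w(c,u,v,z):
    "pixel -> world point on plane z"
    K=np.array([[c["fx"],0,c["cx"]],[0,c["fy"],c["cy"]],[0,0,1]])
    p=cv2.undistortPoints(np.array([[[u,v]]],float),K,np.array(c["D"]))[0,0]
    T=np.array(c["cam_to_world"]); d=T[:3,:3]@[p[0],p[1],1]; o=T[:3,3]
    return o+d*(z-o[2])/d[2]
```

Run:
```python
import cv2,pickle,numpy as np
t=pickle.load(open("top.pkl","rb"))["frame"][105:195,240:370,::-1]
s=pickle.load(open("scene.pkl","rb"))["frame"][195:325,220:370,::-1]
cv2.imwrite("pics/tc.png",cv2.resize(t,None,fx=6,fy=6,interpolation=cv2.INTER_CUBIC))
cv2.imwrite("pics/sc.png",cv2.resize(s,None,fx=4.6,fy=4.6,interpolation=cv2.INTER_CUBIC))
```

```text
(no output)
```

View pics/tc.png

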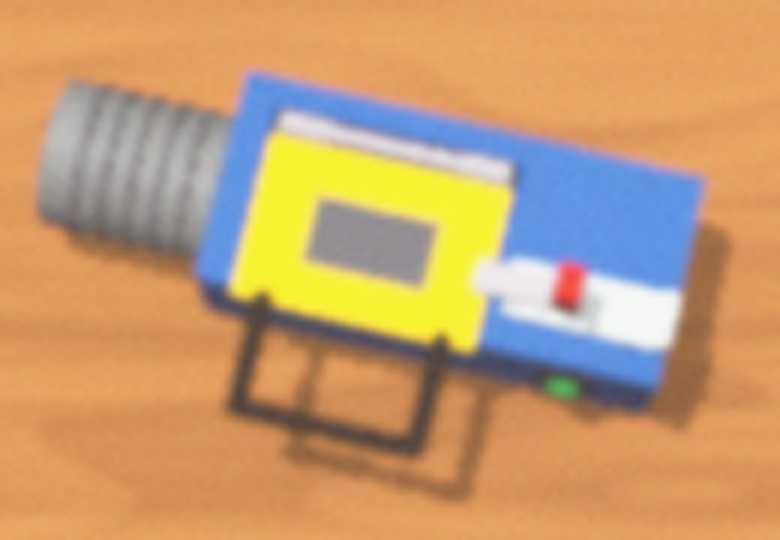

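View pics/sc.png

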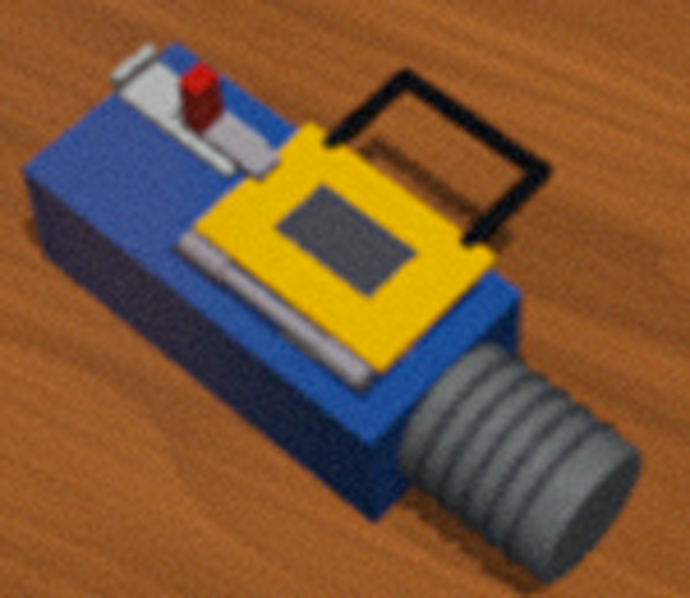

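Top crop: bar ends are at about (236,408) and (415,450), the housing back edge runs (248,72) to (706,180), and the knob top is near (571,281). Scene crop: bar corners are at (405,76) and (545,170), and the knob top is near (200,78).

Run:
```python
from h import *
import pickle
t=pickle.load(open("top.pkl","rb"));s=pickle.load(open("scene.pkl","rb"))
def T(x,y,z):return px2w(t,240+(x+.5)/6-.5,105+(y+.5)/6-.5,z)
def S(x,y,z):return px2w(s,220+(x+.5)/4.6-.5,195+(y+.5)/4.6-.5,z)
D={}
D['barT']=(T(236,408,.0935),T(415,450,.0935))
D['barS']=(S(545,170,.0935),S(407,78,.0935))
D['backT']=(T(248,72,.09),T(706,180,.09))
D['backS']=(S(370,440,.09),S(27,170,.09))
for k,(a,b) in D.items():
    e=a-b; print(k,a,b,np.linalg.norm(e),'mid',(a+b)/2,'yaw',np.degrees(np.arctan2(-e[0],e[1])))
print('knob',T(571,281,.1405),S(200,78,.1405))
```

```text
barT [0.50645205 0.09010089 0.0935    ] [ 0.48354304 -0.0071336   0.0935    ] 0.09989679475556094 mid [0.49499754 0.04148364 0.0935    ] yaw -13.257444491024438
barS [0.50591783 0.09339614 0.0935    ] [ 0.48412024 -0.00382689  0.0935    ] 0.09963659677049175 mid [0.49501903 0.04478462 0.0935    ] yaw -12.636853995233974
backT [0.69538346 0.08562473 0.09      ] [ 0.63469535 -0.16680862  0.09      ] 0.2596259668107978 mid [ 0.6650394  -0.04059194  0.09      ] yaw -13.518073532272137
backS [0.69433037 0.08645338 0.09      ] [ 0.63553956 -0.16127436  0.09      ] 0.25460831129537437 mid [ 0.66493496 -0.03741049  0.09      ] yaw -13.35046952553943
knob [ 0.56683373 -0.08974303  0.1405    ] [ 0.56787386 -0.08534842  0.1405    ]
```

Both views agree, giving a yaw of about -13.3°, a bar midpoint of (0.495, 0.043), a hinge midpoint of (0.651, 0.006) and a knob at (0.567, -0.088).

Add to h.py:
```python
from scipy.spatial.transform import Rotation as Ro
def go(p,yaw):
    "shift and rotvec in tool axes to reach TCP p, tool down with yaw"
    s=r.get_state(); A=Ro.from_euler('xyz',s["eef_rot"],degrees=True); B=Ro.from_euler('xyz',[180,0,yaw],degrees=True)
    print(np.round(A.inv().apply(np.array(p)-s["tcp_pos"]),4),np.round((A.inv()*B).as_rotvec(degrees=True),2))
```

```bash
python3 -c "
from h import *
go([.567,-.088,.19],-193.3)"
```

```text
[-0.4844  0.3669  0.0362] [ 0.08 -0.04 36.89]
```

>>> drive_effector(
  moves={"plan":[[-0.04, 0.03, 0, 0, 0, 3], [-0.08, 0.06, 0, 0, 0, 7], [-0.12, 0.09, 0, 0, 0, 12], [-0.15, 0.115, 0, 0, 0, 17], [-0.18, 0.135, 0, 0, 0, 22], [-0.21, 0.16, 0, 0, 0, 27], [-0.24, 0.18, 0, 0, 0, 32], [-0.27, 0.205, 0, 0, 0, 36.9], [-0.3, 0.23, 0.01, 0, 0, 36.9], [-0.33, 0.25, 0.02, 0, 0, 36.9], [-0.36, 0.275, 0.02, 0, 0, 36.9], [-0.39, 0.3, 0.03, 0, 0, 36.9]]},
  finger_gap=0.05,
  squeeze=10,
)

```text
time_s: 1.1
tcp_pos: [0.5086, -0.1858, 0.1974]
eef_rot: [-180.0, 0.1, 166.7]
contact_force: [0.8, -0.8, 1.0]
gripper_width: 0.0503
gripper_force: 0.0
```

```bash
python3 -c "
from h import *
go([.567,-.088,.19],-193.3)"
```

```text
[-0.0344  0.1086  0.0075] [-0.    0.1   0.02]
```

>>> drive_effector(
  moves={"plan":[[-0.012, 0.037, 0.003, 0, 0, 0], [-0.023, 0.073, 0.005, 0, 0, 0], [-0.034, 0.108, 0.007, 0, 0, 0], [-0.034, 0.108, 0.007, 0, 0, 0], [-0.034, 0.108, 0.007, 0, 0, 0]]},
)

```text
time_s: 1.52
tcp_pos: [0.5658, -0.0885, 0.1887]
eef_rot: [-180.0, -0.1, 166.9]
contact_force: [-0.8, -0.7, 0.5]
gripper_width: 0.0503
gripper_force: 0.0
```

Run:
```python
from h import *
go([.567,-.088,.115],-193.3)
c=r.capture("scene"); f=c["frame"][150:300,200:400,::-1]
cv2.imwrite("pics/s1.png",cv2.resize(f,None,fx=4,fy=4,interpolation=cv2.INTER_CUBIC))
```

```text
[-0.0012  0.0008  0.0737] [-0.02 -0.08  0.16]
```

View pics/s1.png

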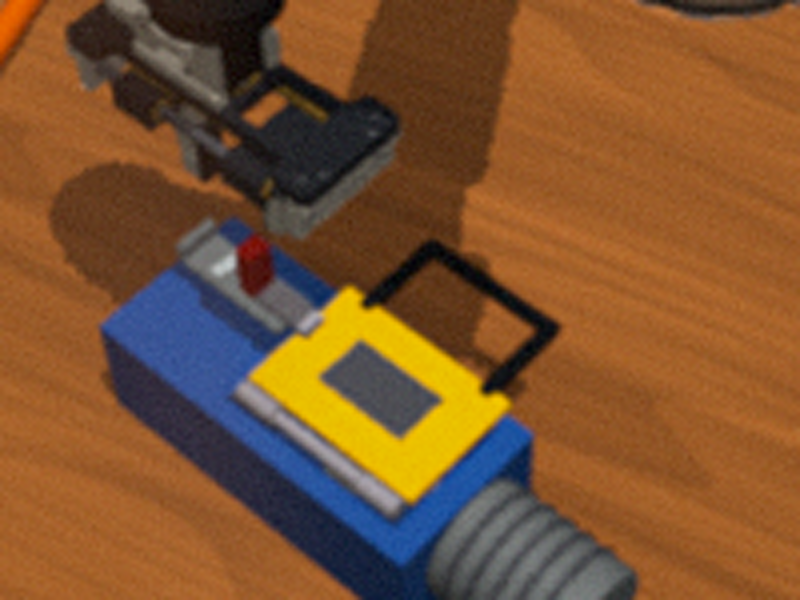

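The fingers (tips near 195,160 and 290,220) straddle the knob (255,265) from above. Next I descend and close.

>>> drive_effector(
  moves={"plan":[[0, 0, 0.03, 0, 0, 0], [-0.001, 0.001, 0.055, 0, 0, 0], [-0.001, 0.001, 0.073, 0, 0, 0], [-0.001, 0.001, 0.073, 0, 0, 0]]},
)

```text
time_s: 1.9
tcp_pos: [0.5633, -0.0908, 0.1129]
eef_rot: [-179.9, -0.4, 166.6]
contact_force: [-0.5, -0.3, 0.2]
gripper_width: 0.0499
gripper_force: 0.0
```

>>> drive_effector(
  moves={"plan":[[0, 0, 0, 0, 0, 0], [0, 0, 0, 0, 0, 0], [0, 0, 0, 0, 0, 0], [0, 0, 0, 0, 0, 0], [0, 0, 0, 0, 0, 0]]},
  finger_gap=0.0,
  squeeze=10,
)

```text
time_s: 2.32
tcp_pos: [0.5671, -0.0895, 0.1177]
eef_rot: [180.0, 0.1, 166.7]
contact_force: [0.0, -0.4, -0.7]
gripper_width: 0.0221
gripper_force: 0.0
```

>>> drive_effector(
  moves={"plan":[[0, 0, 0, 0, 0, 0], [0, 0, 0, 0, 0, 0], [0, 0, 0, 0, 0, 0], [0, 0, 0, 0, 0, 0]]},
)

```text
time_s: 2.65
tcp_pos: [0.567, -0.0894, 0.1173]
eef_rot: [180.0, 0.1, 166.7]
contact_force: [-0.8, 0.9, 5.8]
gripper_width: 0.0162
gripper_force: 10.0
```

>>> drive_effector(
  moves={"plan":[[0, -0.008, 0, 0, 0, 0], [0, -0.016, 0, 0, 0, 0], [0, -0.024, 0, 0, 0, 0], [0, -0.03, 0, 0, 0, 0], [0, -0.034, 0, 0, 0, 0], [0, -0.034, 0, 0, 0, 0]]},
)

```text
time_s: 3.15
tcp_pos: [0.5589, -0.1233, 0.1173]
eef_rot: [-180.0, 0.0, 166.7]
contact_force: [-2.3, -0.8, 5.2]
gripper_width: 0.0162
gripper_force: 10.0
```

>>> drive_effector(
  moves={"plan":[[0, -0.003, 0, 0, 0, 0], [0, -0.006, 0, 0, 0, 0], [0, -0.006, 0, 0, 0, 0]]},
)

```text
time_s: 3.4
tcp_pos: [0.558, -0.1271, 0.1173]
eef_rot: [179.9, 0.1, 166.7]
contact_force: [-2.1, 8.8, 7.7]
gripper_width: 0.016
gripper_force: 10.0
```

>>> drive_effector(
  moves={"plan":[[0, -0.002, 0, 0, 0, 0], [0, -0.004, 0, 0, 0, 0], [0, -0.004, 0, 0, 0, 0]]},
)

```text
time_s: 3.65
tcp_pos: [0.5576, -0.129, 0.1173]
eef_rot: [179.7, 0.1, 166.7]
contact_force: [-2.5, 21.2, 9.5]
gripper_width: 0.019
gripper_force: 10.0
```

>>> drive_effector(
  moves={"plan":[[0, 0, 0, 0, 0, 0], [0, 0, 0, 0, 0, 0], [0, 0, 0, 0, 0, 0], [0, 0.003, -0.005, 0, 0, 0], [0, 0.003, -0.02, 0, 0, 0], [0, 0.003, -0.05, 0, 0, 0], [0, 0.003, -0.09, 0, 0, 0], [0, 0.003, -0.09, 0, 0, 0], [0, 0.003, -0.09, 0, 0, 0]]},
  finger_gap=0.05,
)

```text
time_s: 4.4
tcp_pos: [0.5587, -0.1296, 0.2095]
eef_rot: [179.9, 0.3, 166.7]
contact_force: [-1.2, -0.3, -1.8]
gripper_width: 0.05
gripper_force: 0.0
```

Run:
```python
from h import *
go([.495,.043,.19],-103.3)
c=r.capture("scene"); f=c["frame"][150:300,200:400,::-1]
cv2.imwrite("pics/s2.png",cv2.resize(f,None,fx=4,fy=4,interpolation=cv2.INTER_CUBIC))
```

```text
[0.1018 0.1533 0.0191] [ -0.18   0.28 -90.02]
```

View pics/s2.png

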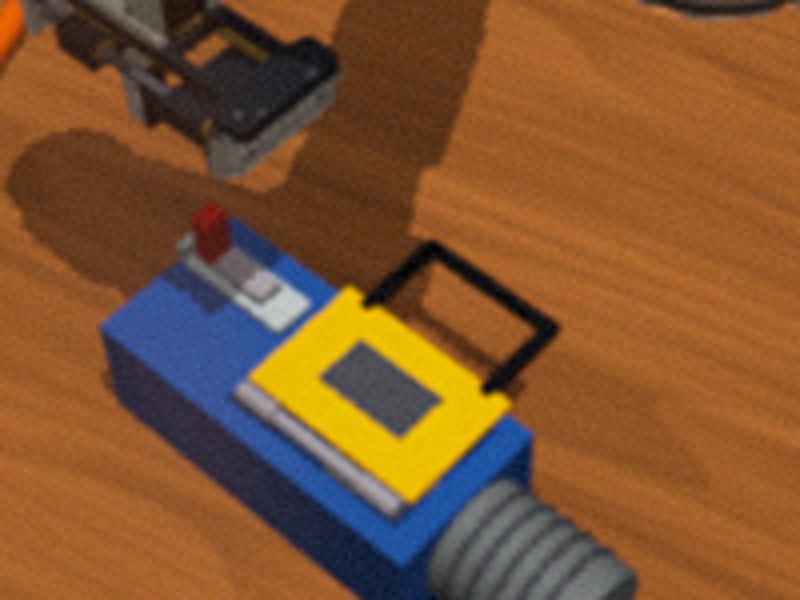

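The bolt knob (210,235) is at the end of its track and the tongue tip (265,285) is clear of the flap, which is still shut. Next I move over the handle, with a finger opening of 0.044.

>>> drive_effector(
  moves={"plan":[[0.01, 0.015, 0, 0, 0, -7], [0.02, 0.03, 0, 0, 0, -14], [0.03, 0.045, 0, 0, 0, -21], [0.04, 0.06, 0.005, 0, 0, -28], [0.05, 0.075, 0.01, 0, 0, -35], [0.06, 0.09, 0.015, 0, 0, -42], [0.07, 0.105, 0.019, 0, 0, -49], [0.08, 0.12, 0.019, 0, 0, -56], [0.09, 0.135, 0.019, 0, 0, -63], [0.102, 0.153, 0.019, 0, 0, -70], [0.102, 0.153, 0.019, 0, 0, -77], [0.102, 0.153, 0.019, 0, 0, -84]]},
  finger_gap=0.044,
)

```text
time_s: 5.45
tcp_pos: [0.4921, 0.0435, 0.1865]
eef_rot: [179.9, -0.1, -108.9]
contact_force: [1.0, 0.8, 0.4]
gripper_width: 0.0439
gripper_force: 0.0
```

>>> drive_effector(
  moves={"plan":[[0, 0, 0, 0, 0, -6], [0, 0, 0, 0, 0, -6], [0, 0, 0, 0, 0, -6]]},
)

```text
time_s: 5.7
tcp_pos: [0.4926, 0.0427, 0.1867]
eef_rot: [179.9, -0.1, -103.5]
contact_force: [0.0, -0.4, 1.5]
gripper_width: 0.0441
gripper_force: 0.0
```

```bash
python3 -c "
from h import *
go([.495,.043,.0747],-103.3)"
```

```text
[-0.001  -0.0024  0.112 ] [ 0.08 -0.06 -0.21]
```

>>> drive_effector(
  moves={"plan":[[-0.001, -0.002, 0.03, 0, 0, 0], [-0.001, -0.002, 0.06, 0, 0, 0], [-0.001, -0.002, 0.09, 0, 0, 0], [-0.001, -0.002, 0.112, 0, 0, 0], [-0.001, -0.002, 0.112, 0, 0, 0], [-0.001, -0.002, 0.112, 0, 0, 0]]},
)

```text
time_s: 6.2
tcp_pos: [0.4946, 0.0428, 0.0748]
eef_rot: [179.9, -0.1, -103.5]
contact_force: [0.4, -0.2, 0.8]
gripper_width: 0.0442
gripper_force: 0.0
```

Run:
```python
from h import *
go([.495,.043,.0747],-103.3)
c=r.capture("scene"); f=c["frame"][150:300,200:400,::-1]
cv2.imwrite("pics/s3.png",cv2.resize(f,None,fx=4,fy=4,interpolation=cv2.INTER_CUBIC))
```

```text
[-0.0003 -0.0004  0.0001] [ 0.14 -0.14 -0.15]
```

View pics/s3.png

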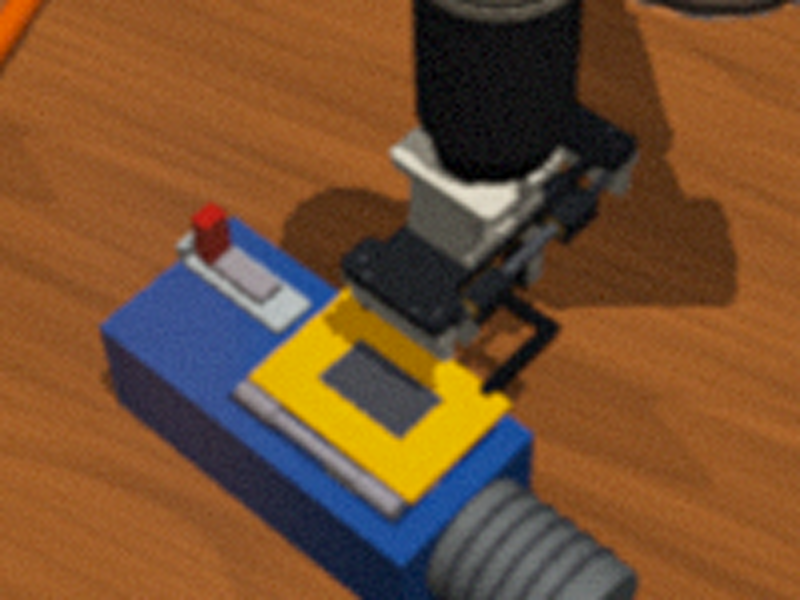

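The fingers straddle the bar, one on each side, with one inside the handle gap (around 455,340). Closing now.

>>> drive_effector(
  moves={"plan":[[0, 0, 0, 0, 0, 0], [0, 0, 0, 0, 0, 0], [0, 0, 0, 0, 0, 0], [0, 0, 0, 0, 0, 0], [0, 0, 0, 0, 0, 0], [0, 0, 0, 0, 0, 0], [0, 0, 0, 0, 0, 0], [0, 0, 0, 0, 0, 0]]},
  finger_gap=0,
  squeeze=20,
)

```text
time_s: 6.92
tcp_pos: [0.4952, 0.0436, 0.0759]
eef_rot: [180.0, 0.0, -103.3]
contact_force: [-2.8, 1.6, 5.7]
gripper_width: 0.011
gripper_force: 20.0
```

Run:
```python
from h import *
R=.16
for d in (10,20,30,40,50,60,70,75,80,85,90):
    a=np.radians(d); print(d,np.round([-R*(1-np.cos(a)),-R*np.sin(a)],4))
```

```text
10 [-0.0024 -0.0278]
20 [-0.0096 -0.0547]
30 [-0.0214 -0.08  ]
40 [-0.0374 -0.1028]
50 [-0.0572 -0.1226]
60 [-0.08   -0.1386]
70 [-0.1053 -0.1504]
75 [-0.1186 -0.1545]
80 [-0.1322 -0.1576]
85 [-0.1461 -0.1594]
90 [-0.16 -0.16]
```

>>> drive_effector(
  moves={"plan":[[0, -0.001, -0.014, 0, 0, 0], [0, -0.0024, -0.028, 0, 0, 0], [0, -0.0055, -0.041, 0, 0, 0], [0, -0.0096, -0.055, 0, 0, 0], [0, -0.015, -0.068, 0, 0, 0], [0, -0.0214, -0.08, 0, 0, 0], [0, -0.029, -0.092, 0, 0, 0], [0, -0.0374, -0.103, 0, 0, 0], [0, -0.0374, -0.103, 0, 0, 0], [0, -0.0374, -0.103, 0, 0, 0]]},
)

```text
time_s: 7.75
tcp_pos: [0.5287, 0.0353, 0.1787]
eef_rot: [179.7, -0.0, -103.4]
contact_force: [-15.3, 9.0, 11.8]
gripper_width: 0.0113
gripper_force: 20.0
```

>>> drive_effector(
  moves={"plan":[[0, 0, 0, 0, 0, 0], [0, 0, 0, 0, 0, 0]]},
)

```text
time_s: 7.92
tcp_pos: [0.5283, 0.0354, 0.1782]
eef_rot: [179.7, -0.0, -103.3]
contact_force: [-15.7, 8.8, 12.5]
gripper_width: 0.0111
gripper_force: 20.0
```

Run:
```python
from h import *
print(r.get_state()["moment"])
c=r.capture("scene"); f=c["frame"][140:290,200:400,::-1]
cv2.imwrite("pics/s4.png",cv2.resize(f,None,fx=4,fy=4,interpolation=cv2.INTER_CUBIC))
```

```text
[ 3.06925795  5.85356239 -0.0293869 ]
```

View pics/s4.png

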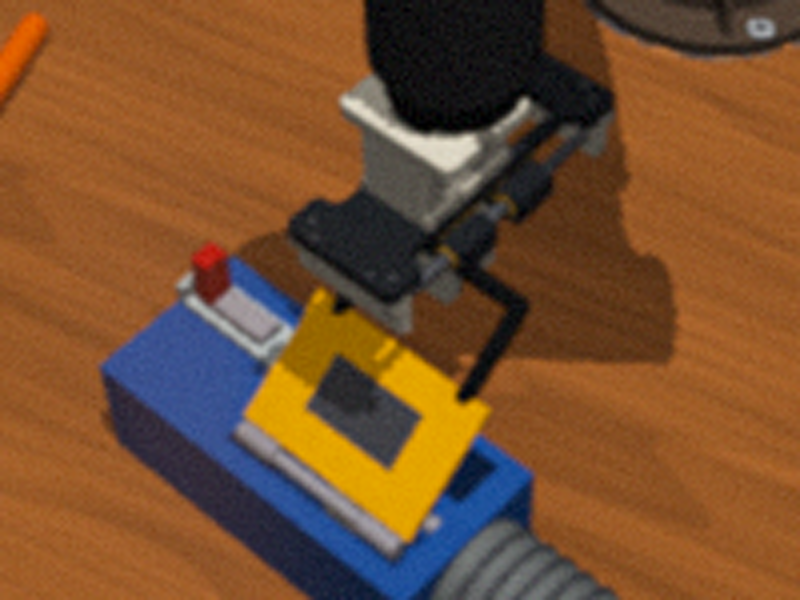

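The flap is up about 40° with the bar gripped and nothing touching. The outward radial force (~20 N) means my arc runs slightly inside the bar's, so I shift outward a few mm.

>>> drive_effector(
  moves={"plan":[[0, 0.0015, -0.001, 0, 0, 0], [0, 0.003, -0.0025, 0, 0, 0], [0, 0.003, -0.0025, 0, 0, 0]]},
)

```text
time_s: 8.22
tcp_pos: [0.5299, 0.0352, 0.1807]
eef_rot: [-179.9, -0.0, -103.3]
contact_force: [6.9, -3.3, -8.8]
gripper_width: 0.0108
gripper_force: 20.0
```

>>> drive_effector(
  moves={"plan":[[0, -0.005, -0.005, 0, 0, 0], [0, -0.01, -0.0095, 0, 0, 0], [0, -0.0155, -0.0145, 0, 0, 0], [0, -0.0205, -0.0185, 0, 0, 0], [0, -0.0265, -0.0225, 0, 0, 0], [0, -0.032, -0.027, 0, 0, 0], [0, -0.0425, -0.0335, 0, 0, 0], [0, -0.0425, -0.0335, 0, 0, 0], [0, -0.0425, -0.0335, 0, 0, 0]]},
)

```text
time_s: 8.97
tcp_pos: [0.5702, 0.0253, 0.2168]
eef_rot: [-180.0, -0.0, -103.3]
contact_force: [-9.3, 1.8, 12.3]
gripper_width: 0.0112
gripper_force: 20.0
```

>>> drive_effector(
  moves={"plan":[[0, 0.001, -0.0017, 0, 0, 0], [0, -0.005, -0.005, 0, 0, 0], [0, -0.0114, -0.0082, 0, 0, 0], [0, -0.0178, -0.011, 0, 0, 0], [0, -0.0243, -0.0135, 0, 0, 0], [0, -0.031, -0.0157, 0, 0, 0], [0, -0.0376, -0.0177, 0, 0, 0], [0, -0.0444, -0.0193, 0, 0, 0], [0, -0.0512, -0.0207, 0, 0, 0], [0, -0.0512, -0.0207, 0, 0, 0], [0, -0.0512, -0.0207, 0, 0, 0]]},
)

```text
time_s: 9.88
tcp_pos: [0.6212, 0.0131, 0.236]
eef_rot: [-179.9, -0.0, -103.3]
contact_force: [-3.1, -4.7, 5.2]
gripper_width: 0.0113
gripper_force: 20.0
```

>>> drive_effector(
  moves={"plan":[[0, -0.005, -0.0012, 0, 0, 0], [0, -0.01, -0.0018, 0, 0, 0], [0, -0.015, -0.0023, 0, 0, 0], [0, -0.02, -0.0027, 0, 0, 0], [0, -0.0245, -0.0029, 0, 0, 0], [0, -0.0283, -0.0029, 0, 0, 0], [0, -0.0283, -0.0029, 0, 0, 0], [0, -0.0283, -0.0029, 0, 0, 0], [0, -0.0283, -0.0029, 0, 0, 0]]},
)

```text
time_s: 10.63
tcp_pos: [0.6481, 0.0067, 0.2381]
eef_rot: [-180.0, -0.1, -103.3]
contact_force: [-1.9, -4.8, 2.6]
gripper_width: 0.0114
gripper_force: 20.0
```

Run:
```python
from h import *
import pickle
for n in("scene","top"):
    c=r.capture(n); pickle.dump(c,open(n+"f.pkl","wb"))
s=pickle.load(open("scenef.pkl","rb"))["frame"][150:300,230:390,::-1]
t=pickle.load(open("topf.pkl","rb"))["frame"][90:200,240:370,::-1]
cv2.imwrite("pics/s5.png",cv2.resize(s,None,fx=4,fy=4,interpolation=cv2.INTER_CUBIC))
cv2.imwrite("pics/t5.png",cv2.resize(t,None,fx=5,fy=5,interpolation=cv2.INTER_CUBIC))
```

```text
(no output)
```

View pics/s5.png

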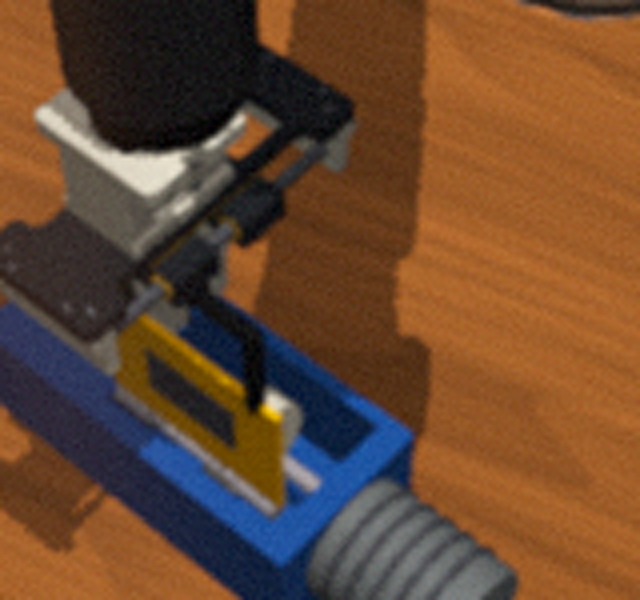

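The flap looks upright. Its right edge runs from the lower corner (285,508) to the upper corner (283,412), and the arm foot is at (258,408). I'll check that numerically.

Run:
```python
from h import *
import pickle
c=pickle.load(open("scenef.pkl","rb")); ex=np.array([.973,-.230,0]);ey=np.array([.230,.973,0]);O=np.array([.592,.020,0])
for n,x,y,ys in(("low",285,508,.068),("up",283,412,.068),("foot",258,408,.05)):
    u,v=230+(x+.5)/4-.5,150+(y+.5)/4-.5
    a,b=px2w(c,u,v,0),px2w(c,u,v,.4)
    t=(ys-(a-O)@ey)/((b-a)@ey); p=a+t*(b-a)-O
    print(n,p@ex,p[2])
s=r.get_state(); print(s["gripper_force"],s["qd"].round(2),s["contact_force"],s["time_s"])
```

```text
low 0.05854868686781937 0.09594358608117
up 0.056592687057600545 0.1966829183818123
foot 0.05764175657704806 0.1838269994617266
20.00603824853897 [ 0.09  0.11  0.01 -0.06 -0.07  0.02] [-2.52681306 -5.29725964  2.37555357] 10.7333
```

>>> drive_effector(
  moves={"plan":[[0, 0, 0, 0, 0, 0], [0, 0, 0, 0, 0, 0], [0, 0, 0, 0, 0, 0]]},
)

```text
time_s: 10.98
tcp_pos: [0.648, 0.0067, 0.2381]
eef_rot: [-180.0, -0.0, -103.3]
contact_force: [-1.8, -4.4, 1.3]
gripper_width: 0.0114
gripper_force: 20.0
```

The camera puts the flap at about 89° (bottom edge at 58.5 mm, top at 56.6 mm) and the arm estimate agrees. It is at rest and gripped with 20 N.

```bash
python3 -c "
from plant import r
print(r.close_job())"
```

```text
the job is handed in; nothing more can be done
None
```

I handed the job in at about 11 s: the bolt is at its end stop, and the flap is at rest upright (about 89° by my measurements), still gripped by its handle at 20 N; the hand-in returned no verdict.

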